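# Cull the faulty stretcher bars into the drawer

## Task

Six wooden spacer bars for the hat stretchers lie on the table in front of you: one is too short and one has a corner broken off. Put those two in the open upper drawer of the nearer pine chest and push the drawer fully shut; leave the four sound bars and the eraser among them where they lie.

Things in the scene. Friction and masses are not known exactly. Their poses are not given: they have to be found in the camera images.
- bar_short: the bar cut too short: same brown hardwood, 65 x 30 x 24 mm instead of 95 mm long, lies flat. Origin: centre of its underside; x along its length, y across its 30 mm width, z up. 40 to 85 g, as are all the bars
- bar_chipped: the bar with a broken corner: 95 x 30 x 24 mm, but over the last 34 mm at its +x end the +y side is missing, leaving a 13 mm wide tongue on the -y side. Lies flat. Origin: centre of the underside of the unbroken outline; x along its length, y across its width, z up. Full 30 mm wide from x = -47 to +13 mm: grip it there; its centre of mass is near x = -5 mm
- bar_a: a sound brown hardwood spacer bar, 95 x 30 x 24 mm, square ended, with a small brass pin near each end of its top; lies flat. Origin: centre of its underside; x along its length, y across its 30 mm width, z up
- bar_b: a sound brown hardwood spacer bar, 95 x 30 x 24 mm, square ended, with a small brass pin near each end of its top; lies flat. Origin: centre of its underside; x along its length, y across its 30 mm width, z up
- bar_c: a sound brown hardwood spacer bar, 95 x 30 x 24 mm, square ended, with a small brass pin near each end of its top; lies flat. Origin: centre of its underside; x along its length, y across its 30 mm width, z up
- bar_d: a sound brown hardwood spacer bar, 95 x 30 x 24 mm, square ended, with a small brass pin near each end of its top; lies flat. Origin: centre of its underside; x along its length, y across its 30 mm width, z up
- eraser: white and blue eraser, 22 x 52 x 13 mm, lying among the bars. Origin: centre of its underside
- chest: the nearer of the two little pine chests, its upper drawer far out, 186 x 242 x 150 mm (depth, width, height), fixed on the table. Origin: centre of its underside; its front with the brass knobs faces its -x, x points to its back, y across its width. Its top board reaches forward to x = -82 mm at 150 mm height and hides the rear part of the drawer
- chest_drawer_1 (a joint): how far the upper drawer is out, in m: 0 fully shut, 0.11 fully out (starts nearly fully out); it slides along the chest's -x and moves very easily (about 0.3 N). The lower drawer is fixed shut
- tray (a point): centre of the upper drawer's inner floor, 84 mm above the table; moves with the drawer, axes as the chest's. Inside: x -69.5 to +69.5, y -98 to +98 mm from here. Walls 6 mm, rim 46 mm above this floor; front board 10 mm thick, 53 mm high. Fully out, it is open above from x = -69 to +23 mm, the rest is under the top board; things over 50 mm high jam it. Both bars fit flat, end to end along y
- knob (a point): middle of the upper drawer's brass knob, 109 mm above the table: a round stub of 17 mm diameter that sticks out 17 mm from the drawer front along the chest's -x, its end 8 mm in front of this point. Pushing it along the chest's +x slides the drawer shut
Things that resemble listed ones, but are neither listed nor needed, are in the scene too. What is shaped like the bar_short but blue or purple is not meant.

How it is judged:
On the way, in this order (a step that is already met when the one before it is completed fails the run):
1. both faulty bars lie in the upper drawer while it is still open (x of bar_short in the frame of tray between -0.068 and 0.068 m and y of bar_short in the frame of tray between -0.097 and 0.097 m and z of bar_short in the frame of tray between -0.01 and 0.04 m and x of bar_chipped in the frame of tray between -0.068 and 0.068 m and y of bar_chipped in the frame of tray between -0.097 and 0.097 m and z of bar_chipped in the frame of tray between -0.01 and 0.04 m and value of joint chest_drawer_1 above 0.05 m), for 0.2 s.
2. the drawer is pushed shut with both bars in it (x of bar_short in the frame of tray between -0.068 and 0.068 m and y of bar_short in the frame of tray between -0.097 and 0.097 m and z of bar_short in the frame of tray between -0.01 and 0.04 m and x of bar_chipped in the frame of tray between -0.068 and 0.068 m and y of bar_chipped in the frame of tray between -0.097 and 0.097 m and z of bar_chipped in the frame of tray between -0.01 and 0.04 m and value of joint chest_drawer_1 below 0.006 m), for 0.2 s.
At the end, for the whole second after the job is handed in: The short bar and the chipped bar lie at rest inside the upper drawer, the drawer is shut to within 6 mm, and each of the four sound bars and the eraser is within 30 mm of where it lay at the start (all of step 2 and linear speed of each of bar_short, bar_chipped below 0.03 m/s and distance of each of bar_a, bar_b, bar_c, bar_d, eraser from where it was at the start of the episode below 0.03 m); the robot touches nothing.
It fails at once if a sound bar or the eraser is shifted by more than 30 mm (distance of any of bar_a, bar_b, bar_c, bar_d, eraser from where it was at the start of the episode above 0.03 m).
It also fails if it takes over 61 s, if anything falls off the work surface, if the arm or the gripper's body presses on something with over 40 N, if the wrist force passes 120 N, or if a joint passes its speed limit or range.

## Robot

A 6-joint arm with a two-finger parallel gripper is mounted at the origin on a cart in front of the work surface, level with it; the furniture and walls round the work are solid. World frame = base frame: x ahead of the robot, y to its left, z up, the work surface at z = 0. Lengths are in m, angles in rad, forces in N, time in s.
With the tool pointing down it reaches from about 0.225 to 0.725 m from the base axis. Payload 3.1 kg.
Tool frame: the origin (TCP) lies midway between the tips of the shut fingers; the grasp point (between the pads) lies 19 mm behind it; z points along the fingers, y is the line along which they close (so a half turn about z gives the same grasp; the last joint's range is limited). The gripper opens to 85 mm and grips with 20 to 120 N. Pads are 22 mm wide; open, the fingers measure 114 mm over their backs; the gripper's body (76 mm by 85 mm) begins 54 mm behind the grasp point. The pads swing forward as they close: fully open they stand 13 mm farther back than shut.
Start: joints at [1.072, 0.048, 0.099, 1.622, 0, 1.443], TCP at [0.19, 0.489, 0.231] pointing down, gripper open.
Joint ranges: [-2.91, 2.91], [-0.99, 1.94], [-1.21, 1.42], [-2.12, 2.29], [-1.49, 1.47], [-3.14, 3.14]. Speed limits (rad/s): [2.79, 2.79, 3.14, 3.14, 3.14, 3.14].

## Interface

Orientations are given as a unit quaternion [w, x, y, z].
In Python, from bench import env gives the robot as it stands.
- The arm moves only by the tool servo_tool, never from a script. Its argument "increments" is a list of rows, each an object of numbers: "x", "y", "z": the shift along the tool's x, y, z in m; "rx", "ry", "rz": the turn, a rotation vector about the tool's x, y, z in rad; "jaw": the opening, from -1 (shut) to 1 (fully open). In form: [{"x": .., "y": .., "z": .., "rx": .., "ry": .., "rz": .., "jaw": ..}, ...]. A call has 1 to 20 rows; each row is the pose to reach, as a shift and turn from the pose commanded when the call began, along the tool's axes at that moment; what a row does not reach only later rows make up. A row lasts 1/8 s, in which the tool goes at most 62.5 mm and 10.7 degrees, less where a joint would pass 70% of its speed; a pose out of reach is approached as far as the arm can. A call with a gripper value outside its range is refused whole. The fingers move at their own pace and stop on an object; "newtons" is the grip in N (left out, the last holds). Time passes only in rows, so rows that repeat a pose let the fingers close. It gives the time, the measured TCP pose, the force, the opening and the grip force at its end, in the units of the state.
- env.observe(): the state, without advancing time (a new reading comes with each control period).
- env.snapshot(name): name is "scene" or "side" or "wrist"; returns the picture (384x512x3 uint8, red, green, blue); there is no depth.
- env.camera_info(name): a dict with "fov_y" (degrees; the focal length in pixels is half the picture's height over the tangent of half this angle, whatever the lens; pixels are square), "cx", "cy" (the principal point, pixels), "k1" (the pictures are not rectified: a ray, as slopes to the right and down, at radius r is drawn at 1 + k1 r^2 times it, then the intrinsics apply), "T" (4x4, takes a point from camera to world coordinates). Camera axes: x right, y up, looking along -z (the intrinsics and any distortion apply to the point x, -y, -z); pixel columns grow to the right and rows downward; lengths in m; the calibration is good to about 2 mm. A picture is of the moment at which its call begins: read the wrist's pose just before it. camera_info takes no time and is no camera call; for the wrist camera it gives the pose at the moment of the call.
- env.hand_in(): hands the job in; it is judged then, once.
The state is a dict: "clock": time; "q": joint angles; "joint_vel": joint speeds; "joint_torque": joint torques, N m; "tcp_pos": TCP position; "tcp_rot": TCP orientation; "contact_force": force on the tool from outside, world axes, zero at the start; "torque": the same for the moment, N m; "opening": finger opening in m; "finger_force": force on a finger pad.
Only numpy, scipy, OpenCV 4.12 (cv2) and the standard library are available. Lean on these libraries where they do the work, as an engineer would, in place of code of your own. Each camera call takes 0.05 s, during which the arm holds its last target. There are 200 camera calls.

## Working session

There is one attempt and no reset: what is moved stays moved. The work goes in short steps, Python scripts to look and compute and a tool call to move; the robot and the scene stay as the last step left them, time stands still between calls to the robot, and variables do not carry over. Pictures are saved under pics/ and viewed, at most 10 in all, crops included, and the job is handed in when it is done.

Besides the shell and the picture viewer there is one more tool, called after "Request:" by a JSON object that holds its "method" and its "body", one argument or row to a line. servo_tool: Moves the arm, as the interface text tells. Its arguments: {"type":"object","properties":{"increments":{"type":"array"},"newtons":{"type":"number"}},"required":["increments"]}

```bash
mkdir -p pics
cat > h.py <<'E'
import numpy as np, cv2, sys
from bench import env
def save(n,f):
    im=env.snapshot(n); cv2.imwrite('pics/'+f,im[...,::-1]); return im
E
python3 - <<'E'
from h import *
for n in('scene','side','wrist'):
    i=env.camera_info(n); print(n,i['fov_y'],i['cx'],i['cy'],i['k1'],np.round(i['T'],3).tolist())
a=save('scene','scene0.png');b=save('side','side0.png')
cv2.imwrite('pics/both.png',cv2.resize(np.vstack([a,b]),None,fx=.78,fy=.78)[...,::-1])
print(env.observe())
E
```

```text
scene 42.29333327817066 255.0759364717437 185.97454790803448 -0.006316062980150036 [[-0.712, 0.303, -0.634, -0.581], [-0.703, -0.308, 0.642, 1.099], [-0.001, 0.902, 0.432, 0.87], [0.0, 0.0, 0.0, 1.0]]
side 47.72924955064859 250.88222284311158 190.33947192759788 -0.050877573429844815 [[0.959, 0.184, -0.214, 0.313], [-0.282, 0.656, -0.7, -0.888], [0.011, 0.732, 0.681, 0.872], [0.0, 0.0, 0.0, 1.0]]
wrist 63.97431114401524 255.5911801143628 184.8341806585808 -0.01814970437145246 [[0.362, -0.896, -0.258, 0.124], [0.932, 0.348, 0.102, 0.514], [-0.002, -0.278, 0.961, 0.373], [0.0, 0.0, 0.0, 1.0]]
{'clock': 0.1, 'q': array([ 1.07217608e+00,  4.86821076e-02,  9.77640608e-02,  1.62196425e+00,
       -6.30145500e-06,  1.44296578e+00]), 'joint_vel': array([-0.0009163 , -0.00204836,  0.00320269, -0.00054858,  0.00011818,
       -0.00198707]), 'joint_torque': array([ 3.52430325e-03, -3.39852512e+01,  3.20935214e+01,  1.58671243e-02,
        2.88353976e-05,  1.04778744e-05]), 'tcp_pos': array([0.19000668, 0.48883967, 0.23023615]), 'tcp_rot': array([-3.18376498e-04,  1.84334527e-01,  9.82863009e-01, -9.93210044e-04]), 'contact_force': array([-0.00728042, -0.54931051,  0.08833049]), 'torque': array([0.00182653, 0.05376967, 0.01195874]), 'finger_force': 0.0, 'opening': 0.0851988732207787}
```

View pics/scene0.png

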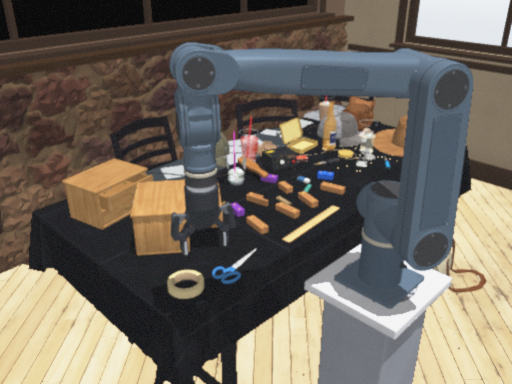

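View pics/side0.png

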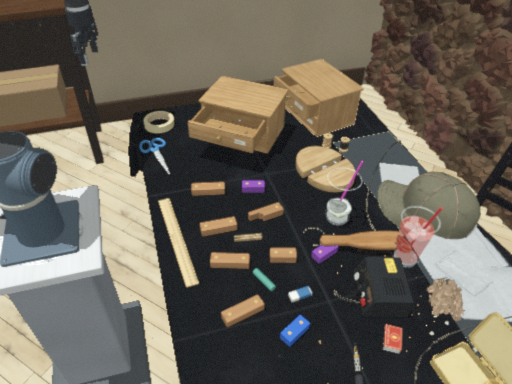

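The side view shows all the bars: sound ones at (208,188), (218,226), (230,261) and (242,311). The chipped bar is at (266,212), the short one at (283,255), the eraser at (300,294) and the open drawer at about (220,130). Next I rectify this view onto the bar-top plane.

```bash
cat >> h.py <<'E'
def K(i):
    f=192/np.tan(np.radians(i['fov_y']/2)); return np.array([[f,0,i['cx']],[0,f,i['cy']],[0,0,1.]])
def proj(i,P):
    P=np.atleast_2d(np.asarray(P,float)); R=i['T'][:3,:3]; c=(P-i['T'][:3,3])@R
    s=np.c_[c[:,0]/-c[:,2],-c[:,1]/-c[:,2]]; s=s*(1+i['k1']*(s**2).sum(1))[:,None]
    k=K(i); return s*k[0,0]+k[:2,2]
def ray(i,uv):
    uv=np.atleast_2d(np.asarray(uv,float)); k=K(i); d=(uv-k[:2,2])/k[0,0]; s=d.copy()
    for _ in range(10): s=d/(1+i['k1']*(s**2).sum(1))[:,None]
    return np.c_[s[:,0],-s[:,1],-np.ones(len(s))]@np.asarray(i['T'])[:3,:3].T
def plane(i,uv,z):
    r=ray(i,uv); o=np.asarray(i['T'])[:3,3]; return o+r*((z-o[2])/r[:,2])[:,None]
def ortho(im,i,x0,x1,y0,y1,z,s):  # rows: x decreasing downwards, cols: y decreasing rightwards
    xs=np.arange(x1,x0,-s); ys=np.arange(y1,y0,-s); X,Y=np.meshgrid(xs,ys,indexing='ij')
    m=proj(i,np.c_[X.ravel(),Y.ravel(),np.full(X.size,z)]).astype(np.float32).reshape(*X.shape,2)
    return cv2.remap(im,m[...,0],m[...,1],cv2.INTER_CUBIC)
E
python3 - <<'E'
from h import *
i=env.camera_info('side'); im=cv2.imread('pics/side0.png')
pts=[(208,188),(218,226),(266,212),(230,261),(283,255),(242,311),(300,294),(253,186)]
print(np.round(plane(i,pts,.024),3).tolist())
# drawer front board top corners etc ~ z .137
print(np.round(plane(i,[(191,121),(249,137)],.137),3).tolist())
o=np.vstack
a=cv2.resize(im[170:330,180:320],None,fx=3.6,fy=3.6,interpolation=cv2.INTER_CUBIC)  # bars
b=cv2.resize(im[70:160,180:320],None,fx=3.6,fy=3.6,interpolation=cv2.INTER_CUBIC)
cv2.imwrite('pics/z1.png',a)
cv2.imwrite('pics/z2.png',cv2.resize(im[70:160,180:320],None,fx=5.5,fy=5.5,interpolation=cv2.INTER_CUBIC))
E
```

```text
[[0.463, 0.027, 0.024], [0.457, -0.125, 0.024], [0.594, -0.11, 0.024], [0.458, -0.245, 0.024], [0.589, -0.263, 0.024], [0.449, -0.387, 0.024], [0.589, -0.381, 0.024], [0.59, -0.0, 0.024]]
[[0.457, 0.209, 0.137], [0.602, 0.084, 0.137]]
```

View pics/z1.png

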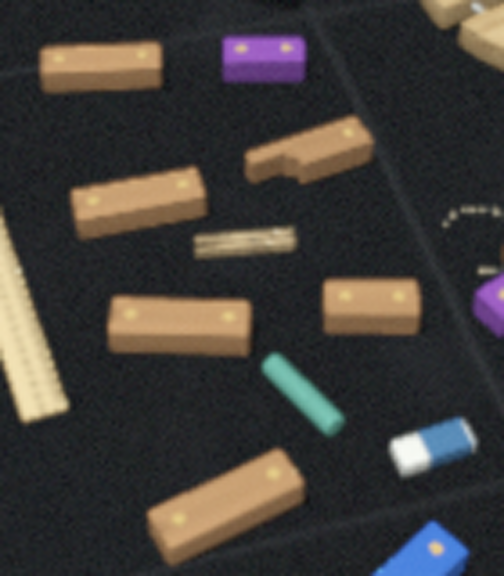

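View pics/z2.png

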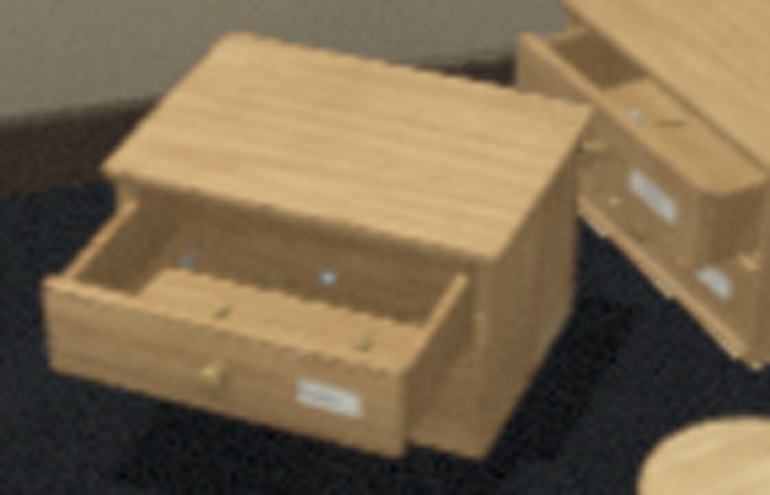

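The crop shows the chipped bar with its tongue at its left end, (250–300,150–180); the near side is the missing one, so its +x points roughly to world −x. In the second crop the chest's top corners are (103,168), (228,32), (592,105) and (493,258), and the knob is at (212,375). I'll fit the poses by silhouette.

```bash
cat >> h.py <<'E'
from scipy.optimize import minimize, least_squares
def box(x0,x1,y0,y1,h): return np.array([(x,y,z) for x in(x0,x1) for y in(y0,y1) for z in(0,h)],float)
SHORT=[box(-.0325,.0325,-.015,.015,.024)]
CHIP=[box(-.0475,.0135,-.015,.015,.024),box(.0135,.0475,-.015,-.002,.024)]
LONG=[box(-.0475,.0475,-.015,.015,.024)]
def place(B,p,z=0):
    c,s=np.cos(p[2]),np.sin(p[2]); return B@np.array([[c,s,0],[-s,c,0],[0,0,1]])+[p[0],p[1],z]
def fit(i,mask,model,p0,z=0,S=4):
    ys,xs=np.where(mask); x0,y0,x1,y1=xs.min()-12,ys.min()-12,xs.max()+13,ys.max()+13
    m=cv2.resize(mask[y0:y1,x0:x1].astype(np.float32),None,fx=S,fy=S)
    def cost(p):
        r=np.zeros(m.shape,np.uint8)
        for B in model:
            uv=(proj(i,place(B,p,z))-[x0,y0]+.5)*S-.5
            cv2.fillConvexPoly(r,cv2.convexHull(np.round(uv*16).astype(np.int32)),1,shift=4)
        return np.abs(r-m).sum()/m.sum()
    b=min((minimize(cost,[p0[0]+dx,p0[1]+dy,p0[2]+da],method='Nelder-Mead',options=dict(initial_simplex=np.array(p0)+[dx,dy,da]+np.array([[0,0,0],[.006,0,0],[0,.006,0],[0,0,.1]]),xatol=1e-4,fatol=1e-4)) for dx,dy,da in[(0,0,0),(.004,-.004,.15),(-.004,.004,-.15)]),key=lambda r:r.fun)
    return b.x,b.fun
def brown(im,seed):  # im RGB
    h=cv2.cvtColor(im,cv2.COLOR_RGB2HSV); m=((h[...,0]<22)&(h[...,1]>70)&(h[...,2]>55)).astype(np.uint8)
    _,l=cv2.connectedComponents(m); return l==l[seed[1],seed[0]]
E
python3 - <<'E'
from h import *
i=env.camera_info('side'); im=cv2.imread('pics/side0.png')[...,::-1].copy()
for n,M,sd,p in [('short',SHORT,(283,255),(.589,-.263,0)),('chip',CHIP,(266,212),(.594,-.11,np.pi+.3)),('d',LONG,(230,261),(.458,-.245,0)),('b',LONG,(218,226),(.457,-.125,.2))]:
    m=brown(im,sd); print(n,m.sum(),*[np.round(v,4) for v in fit(i,m,M,p)])
o=np.array([180,70]); f=lambda *p:(np.array(p)+.5)/5.5-.5+o
uv=np.array([f(103,168),f(228,32),f(592,105),f(493,258)])
P=plane(i,uv,.15); print(np.round(P,3).tolist(),[np.linalg.norm(P[k]-P[(k+1)%4]).round(3) for k in range(4)])
# left when facing from front: chest +y = z cross x
def res(p): return (proj(i,place(np.array([(-.082,.121,.15),(p[3],.121,.15),(p[3],-.121,.15),(-.082,-.121,.15)]),p))-uv).ravel()
r=least_squares(res,[.6,.25,.7,.093],x_scale=[.1,.1,.3,.1]); print(r.x.round(4),r.fun.round(2))
k=f(212,375)
# knob end / point: on the chest's axis line y=0, z .109
Q=plane(i,k,.109)[0]; print('knob',Q.round(4)); c,s=np.cos(r.x[2]),np.sin(r.x[2]); d=Q[:2]-r.x[:2]; print('in chest',d@[c,s],d@[-s,c])
E
```

```text
short 442 [ 0.5926 -0.2526 -0.2594] 0.0724
chip 461 [ 0.5957 -0.1017  3.3054] 0.0828
d 658 [ 0.4604 -0.2328 -0.3272] 0.0762
b 567 [ 0.4594 -0.1135 -0.0204] 0.0802
[[0.498, 0.299, 0.15], [0.604, 0.437, 0.15], [0.792, 0.292, 0.15], [0.684, 0.151, 0.15]] [np.float64(0.174), np.float64(0.237), np.float64(0.178), np.float64(0.238)]
[0.6411 0.2908 0.9043 0.0928] [-0.85 -0.25 -0.31 -0.26  0.66  0.42  0.47 -0.18]
knob [0.5233 0.1423 0.109 ]
in chest -0.18960713739006385 0.0008172383773950774
```

```bash
cat >> h.py <<'E'
from scipy.spatial.transform import Rotation as R
def go(pos,yaw,start=None):
    o=env.observe(); q=o['tcp_rot']; r=R.from_quat([q[1],q[2],q[3],q[0]]); p=o['tcp_pos']
    y=np.array([np.cos(yaw),np.sin(yaw),0]); z=np.array([0,0,-1.]); t=R.from_matrix(np.c_[np.cross(y,z),y,z])
    print('t',round(o['clock'],2),'shift',r.inv().apply(np.array(pos)-p).round(4),'rot',(r.inv()*t).as_rotvec().round(4))
CH=np.array([.6411,.2908]); CY=.9043
def chest(x,y): c,s=np.cos(CY),np.sin(CY); return CH+[c*x-s*y,s*x+c*y]
E
python3 -c "
from h import *
go([.6056,-.1001,.20],3.305-np.pi/2)"
```

```text
t 0.1 shift [-0.6008 -0.3983  0.0309] rot [-0.002  -0.0008 -0.5342]
```

Request:
{"method": "servo_tool", "body": {
  "increments": [
    {"x":-0.05,"y":-0.033,"z":0.003,"rz":-0.04},
    {"x":-0.1,"y":-0.066,"z":0.006,"rz":-0.08},
    {"x":-0.15,"y":-0.1,"z":0.008,"rz":-0.13},
    {"x":-0.2,"y":-0.133,"z":0.01,"rz":-0.18},
    {"x":-0.25,"y":-0.166,"z":0.013,"rz":-0.22},
    {"x":-0.3,"y":-0.2,"z":0.015,"rz":-0.27},
    {"x":-0.35,"y":-0.233,"z":0.018,"rz":-0.31},
    {"x":-0.4,"y":-0.266,"z":0.02,"rz":-0.36},
    {"x":-0.45,"y":-0.3,"z":0.023,"rz":-0.4},
    {"x":-0.5,"y":-0.332,"z":0.026,"rz":-0.45},
    {"x":-0.55,"y":-0.365,"z":0.028,"rz":-0.49},
    {"x":-0.59,"y":-0.391,"z":0.031,"rx":-0.002,"rz":-0.53},
    {"x":-0.601,"y":-0.398,"z":0.031,"rx":-0.002,"rz":-0.534},
    {"x":-0.601,"y":-0.398,"z":0.031,"rx":-0.002,"rz":-0.534},
    {"x":-0.601,"y":-0.398,"z":0.031,"rx":-0.002,"rz":-0.534}
  ]
}}

```text
validation failed for argument at $.in...
```

Run:
```python
from h import *
i=env.camera_info('wrist'); im=save('wrist','w1.png')
print(proj(i,[[.5957,-.1017,.024],[.5926,-.2526,.024]]).round(0).tolist())
go([.6056,-.1001,.004],3.305-np.pi/2)
```

```text
[[25.0, 494.0], [-45.0, 510.0]]
t 0.15 shift [-0.6008 -0.398   0.2269] rot [-0.0017 -0.0007 -0.5342]
```

View pics/w1.png

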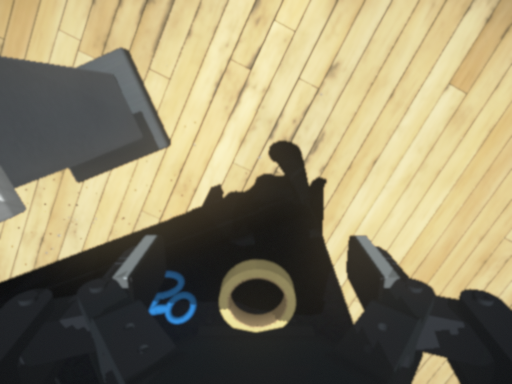

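The move was refused (argument validation), so this picture only shows the start view: tape and scissors between the fingers. I'll resend a short call with every key filled in.

Request:
{"method": "servo_tool", "body": {
  "increments": [
    {"x":-0.05,"y":-0.033,"z":0.003,"rx":0,"ry":0,"rz":-0.04,"jaw":1}
  ]
}}

```text
clock: 0.28
tcp_pos: [0.2239, 0.4417, 0.2273]
tcp_rot: [-0.0, 0.161, 0.987, -0.0]
contact_force: [0.8, -1.1, 0.8]
opening: 0.0851
finger_force: 0.0
```

```bash
python3 -c "
from h import *
go([.6056,-.1001,.20],3.305-np.pi/2)"
```

```text
t 0.28 shift [-0.5343 -0.3922  0.027 ] rot [-1.000e-04 -8.000e-04 -4.873e-01]
```

Request:
{"method": "servo_tool", "body": {
  "increments": [
    {"x":-0.05,"y":-0.037,"z":0.003,"rx":0,"ry":0,"rz":-0.05,"jaw":1},
    {"x":-0.1,"y":-0.074,"z":0.006,"rx":0,"ry":0,"rz":-0.1,"jaw":1},
    {"x":-0.15,"y":-0.11,"z":0.009,"rx":0,"ry":0,"rz":-0.15,"jaw":1},
    {"x":-0.2,"y":-0.147,"z":0.012,"rx":0,"ry":0,"rz":-0.2,"jaw":1},
    {"x":-0.25,"y":-0.184,"z":0.015,"rx":0,"ry":0,"rz":-0.25,"jaw":1},
    {"x":-0.3,"y":-0.22,"z":0.018,"rx":0,"ry":0,"rz":-0.3,"jaw":1},
    {"x":-0.35,"y":-0.257,"z":0.021,"rx":0,"ry":0,"rz":-0.35,"jaw":1},
    {"x":-0.4,"y":-0.294,"z":0.024,"rx":0,"ry":0,"rz":-0.4,"jaw":1},
    {"x":-0.45,"y":-0.33,"z":0.026,"rx":0,"ry":0,"rz":-0.45,"jaw":1},
    {"x":-0.5,"y":-0.367,"z":0.027,"rx":0,"ry":0,"rz":-0.48,"jaw":1},
    {"x":-0.534,"y":-0.392,"z":0.027,"rx":0,"ry":0,"rz":-0.487,"jaw":1},
    {"x":-0.534,"y":-0.392,"z":0.027,"rx":0,"ry":0,"rz":-0.487,"jaw":1},
    {"x":-0.534,"y":-0.392,"z":0.027,"rx":0,"ry":0,"rz":-0.487,"jaw":1}
  ]
}}

```text
clock: 1.9
tcp_pos: [0.6021, -0.1033, 0.2007]
tcp_rot: [-0.001, -0.078, 0.997, 0.001]
contact_force: [0.7, 0.4, 0.3]
opening: 0.0853
finger_force: 0.0
```

Run:
```python
from h import *
i=env.camera_info('wrist'); im=save('wrist','w2.png'); 
print(proj(i,[[.5957,-.1017,.024],[.5926,-.2526,.024]]).round(0).tolist())
go([.6056,-.1001,.004],3.305-np.pi/2)
```

```text
[[258.0, 160.0], [115.0, 135.0]]
t 1.95 shift [-0.0041  0.002   0.1972] rot [ 0.0008 -0.0008 -0.0065]
```

View pics/w2.png

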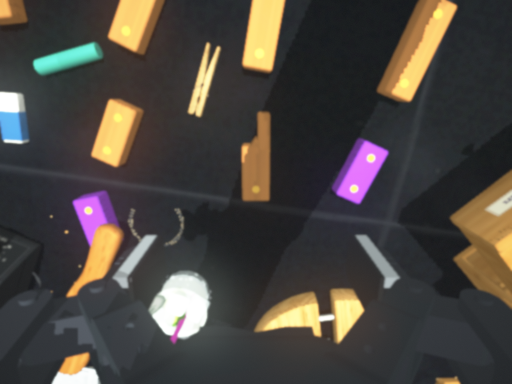

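The wrist picture shows the chipped bar at (257,157), where it was predicted, with its tongue up. The short bar is at (117,133) and the fingers are clear. I'll refine both poses here.

Run:
```python
from h import *
i=env.camera_info('wrist'); im=cv2.imread('pics/w2.png')[...,::-1].copy()
for M,sd,p in [(CHIP,(257,175),(.5957,-.1017,3.305)),(SHORT,(117,140),(.5926,-.2526,-.26))]:
    m=brown(im,sd); b,e=fit(i,m,M,p); print(m.sum(),b.round(4),round(e,3))
    if M is CHIP: go([*(b[:2]-.010*np.array([np.cos(b[2]),np.sin(b[2])])),.004],b[2]-np.pi/2)
```

```text
2283 [ 0.5943 -0.1045  3.3111] 0.094
t 1.95 shift [-0.0023 -0.0004  0.1972] rot [ 0.0008 -0.0008 -0.0126]
174788 [ 0.5926 -0.2526 -0.26  ] 1.0
```

Request:
{"method": "servo_tool", "body": {
  "increments": [
    {"x":-0.002,"y":0,"z":0.05,"rx":0,"ry":0,"rz":-0.012,"jaw":0.6},
    {"x":-0.002,"y":0,"z":0.1,"rx":0,"ry":0,"rz":-0.012,"jaw":0.4},
    {"x":-0.002,"y":0,"z":0.145,"rx":0,"ry":0,"rz":-0.012,"jaw":0.4},
    {"x":-0.002,"y":0,"z":0.18,"rx":0,"ry":0,"rz":-0.012,"jaw":0.4},
    {"x":-0.002,"y":0,"z":0.195,"rx":0,"ry":0,"rz":-0.012,"jaw":0.4},
    {"x":-0.002,"y":0,"z":0.197,"rx":0,"ry":0,"rz":-0.012,"jaw":0.4},
    {"x":-0.002,"y":0,"z":0.197,"rx":0,"ry":0,"rz":-0.012,"jaw":0.0},
    {"x":-0.002,"y":0,"z":0.197,"rx":0,"ry":0,"rz":-0.012,"jaw":-0.7},
    {"x":-0.002,"y":0,"z":0.197,"rx":0,"ry":0,"rz":-0.012,"jaw":-0.7},
    {"x":-0.002,"y":0,"z":0.197,"rx":0,"ry":0,"rz":-0.012,"jaw":-0.7},
    {"x":-0.002,"y":0,"z":0.197,"rx":0,"ry":0,"rz":-0.012,"jaw":-0.7}
  ],
  "newtons": 40
}}

```text
clock: 3.32
tcp_pos: [0.6066, -0.104, 0.0069]
tcp_rot: [0.002, -0.084, 0.996, -0.001]
contact_force: [0.6, 0.4, 5.5]
opening: 0.0294
finger_force: 40.8
```

Run:
```python
from h import *
p=env.observe()['tcp_pos']; go([p[0],p[1],.205],3.311-np.pi/2)
print(chest(-.125,-.051),chest(-.125,.053)); go([*chest(-.125,-.051),.205],CY)
```

```text
t 3.33 shift [-0.0008 -0.0004 -0.1981] rot [-0.0018  0.0042 -0.0013]
[0.60390613 0.16102089] [0.5221629  0.22531743]
t 3.33 shift [-0.0425  0.2614 -0.1984] rot [1.000e-04 4.700e-03 8.346e-01]
```

Request:
{"method": "servo_tool", "body": {
  "increments": [
    {"x":0,"y":0,"z":-0.02,"rx":0,"ry":0.004,"rz":0,"jaw":-0.7},
    {"x":0,"y":0,"z":-0.06,"rx":0,"ry":0.004,"rz":0,"jaw":-0.7},
    {"x":0,"y":0,"z":-0.11,"rx":0,"ry":0.004,"rz":0,"jaw":-0.7},
    {"x":0,"y":0,"z":-0.16,"rx":0,"ry":0.004,"rz":0,"jaw":-0.7},
    {"x":0,"y":0.01,"z":-0.19,"rx":0,"ry":0.004,"rz":0.05,"jaw":-0.7},
    {"x":-0.005,"y":0.04,"z":-0.198,"rx":0,"ry":0.005,"rz":0.15,"jaw":-0.7},
    {"x":-0.013,"y":0.08,"z":-0.198,"rx":0,"ry":0.005,"rz":0.3,"jaw":-0.7},
    {"x":-0.02,"y":0.12,"z":-0.198,"rx":0,"ry":0.005,"rz":0.45,"jaw":-0.7},
    {"x":-0.026,"y":0.16,"z":-0.198,"rx":0,"ry":0.005,"rz":0.6,"jaw":-0.7},
    {"x":-0.033,"y":0.2,"z":-0.198,"rx":0,"ry":0.005,"rz":0.72,"jaw":-0.7},
    {"x":-0.039,"y":0.24,"z":-0.198,"rx":0,"ry":0.005,"rz":0.8,"jaw":-0.7},
    {"x":-0.042,"y":0.258,"z":-0.198,"rx":0,"ry":0.005,"rz":0.835,"jaw":-0.7},
    {"x":-0.0425,"y":0.2615,"z":-0.198,"rx":0,"ry":0.005,"rz":0.835,"jaw":-0.7},
    {"x":-0.0425,"y":0.2615,"z":-0.198,"rx":0,"ry":0.005,"rz":0.835,"jaw":-0.7},
    {"x":-0.0425,"y":0.2615,"z":-0.198,"rx":0,"ry":0.005,"rz":0.835,"jaw":-0.7}
  ]
}}

```text
clock: 5.2
tcp_pos: [0.6028, 0.1604, 0.2023]
tcp_rot: [-0.002, 0.328, 0.945, -0.0]
contact_force: [0.5, -0.4, -0.9]
opening: 0.0292
finger_force: 40.0
```

Run:
```python
from h import *
a=save('wrist','w3.png'); b=save('side','s3.png'); 
cv2.imwrite('pics/c3.png',cv2.resize(np.vstack([a,cv2.resize(b[60:180,160:320],(512,384))]),None,fx=.78,fy=.78)[...,::-1])
i=env.camera_info('wrist'); T=-.101
for n,(x,y,z) in dict(fr1=(T-.0695,.098,.137),fr2=(T-.0695,-.098,.137),fl1=(T-.0695,.098,.084),fl2=(T-.0695,-.098,.084),top1=(-.082,.121,.15),top2=(-.082,-.121,.15)).items(): print(n,proj(i,[[*chest(x,y),z]]).round(0))
go([*chest(-.125,-.051),.096],CY)
```

```text
fr1 [[181. -41.]]
fr2 [[198. 258.]]
fl1 [[198. -10.]]
fl2 [[209. 230.]]
top1 [[ 340. -101.]]
top2 [[317. 295.]]
t 5.3 shift [-0.0009  0.0013  0.1063] rot [-0.0022 -0.0043 -0.0016]
```

View pics/c3.png

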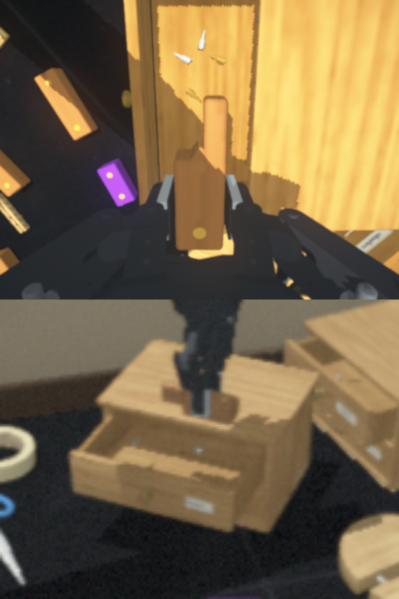

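The wrist view shows the chipped bar held straight along the drawer, with the drawer front inner edge at about (201,100) px and the top-board edge at about (327,100) px, both as predicted. There are some small bits on the drawer floor. I'll lower the bar and release it.

Request:
{"method": "servo_tool", "body": {
  "increments": [
    {"x":-0.001,"y":0.001,"z":0.03,"rx":0,"ry":-0.004,"rz":0,"jaw":-0.7},
    {"x":-0.001,"y":0.001,"z":0.06,"rx":0,"ry":-0.004,"rz":0,"jaw":-0.7},
    {"x":-0.001,"y":0.001,"z":0.085,"rx":0,"ry":-0.004,"rz":0,"jaw":-0.7},
    {"x":-0.001,"y":0.001,"z":0.1,"rx":0,"ry":-0.004,"rz":0,"jaw":-0.7},
    {"x":-0.001,"y":0.001,"z":0.106,"rx":0,"ry":-0.004,"rz":0,"jaw":-0.7},
    {"x":-0.001,"y":0.001,"z":0.106,"rx":0,"ry":-0.004,"rz":0,"jaw":-0.7}
  ]
}}

```text
clock: 6.05
tcp_pos: [0.6048, 0.1601, 0.1034]
tcp_rot: [0.002, 0.328, 0.945, -0.001]
contact_force: [-9.2, -7.0, 18.1]
opening: 0.0291
finger_force: 46.6
```

Request:
{"method": "servo_tool", "body": {
  "increments": [
    {"x":0,"y":0,"z":-0.008,"rx":0,"ry":0,"rz":0,"jaw":-0.7},
    {"x":0,"y":-0.008,"z":-0.008,"rx":0,"ry":0,"rz":0,"jaw":-0.7},
    {"x":0,"y":-0.008,"z":-0.003,"rx":0,"ry":0,"rz":0,"jaw":-0.7},
    {"x":0,"y":-0.008,"z":-0.003,"rx":0,"ry":0,"rz":0,"jaw":-0.7}
  ]
}}

```text
clock: 6.55
tcp_pos: [0.5976, 0.1553, 0.0975]
tcp_rot: [-0.002, 0.327, 0.945, -0.001]
contact_force: [-0.5, -0.9, -0.9]
opening: 0.029
finger_force: 44.9
```

Request:
{"method": "servo_tool", "body": {
  "increments": [
    {"x":0,"y":0,"z":0,"rx":0,"ry":0,"rz":0,"jaw":-0.15},
    {"x":0,"y":0,"z":0,"rx":0,"ry":0,"rz":0,"jaw":-0.15},
    {"x":0,"y":0,"z":0,"rx":0,"ry":0,"rz":0,"jaw":-0.15}
  ]
}}

```text
clock: 6.92
tcp_pos: [0.5986, 0.1554, 0.0993]
tcp_rot: [-0.001, 0.327, 0.945, -0.001]
contact_force: [-0.6, -0.1, 0.3]
opening: 0.036
finger_force: 0.0
```

Run:
```python
from h import *
# w2 was taken at tcp ~(.6021,-.1033,.2007): rebuild its camera pose from the present tool-to-camera transform
def Tt(p,q): T=np.eye(4); T[:3,:3]=R.from_quat([q[1],q[2],q[3],q[0]]).as_matrix(); T[:3,3]=p; return T
o=env.observe(); i=env.camera_info('wrist')
X=np.linalg.inv(Tt(o['tcp_pos'],o['tcp_rot']))@np.asarray(i['T'])
i=dict(i,T=Tt([.6021,-.1033,.2007],[-.001,-.078,.997,.001])@X)
im=cv2.imread('pics/w2.png')[...,::-1].copy()
for M,sd,p in [(CHIP,(257,175),(.5957,-.1017,3.305)),(SHORT,(115,130),(.5926,-.2526,-.26))]:
    m=brown(im,sd); b,e=fit(i,m,M,p); print(m.sum(),b.round(4),round(e,3))
go([*b[:2],.20],b[2]+np.pi/2)
```

```text
2283 [ 0.5949 -0.105   3.3099] 0.091
2206 [ 0.5922 -0.2555 -0.2582] 0.594
t 6.92 shift [-0.2491 -0.3271 -0.1   ] rot [-0.0023 -0.0009 -0.4085]
```

Request:
{"method": "servo_tool", "body": {
  "increments": [
    {"x":0,"y":0,"z":-0.02,"rx":0,"ry":0,"rz":0,"jaw":-0.15},
    {"x":0,"y":0,"z":-0.06,"rx":0,"ry":0,"rz":0,"jaw":-0.15},
    {"x":0,"y":0,"z":-0.1,"rx":0,"ry":0,"rz":0,"jaw":0},
    {"x":-0.02,"y":-0.026,"z":-0.1,"rx":0,"ry":0,"rz":-0.03,"jaw":0.3},
    {"x":-0.05,"y":-0.066,"z":-0.1,"rx":0,"ry":0,"rz":-0.08,"jaw":0.4},
    {"x":-0.08,"y":-0.105,"z":-0.1,"rx":0,"ry":0,"rz":-0.13,"jaw":0.4},
    {"x":-0.11,"y":-0.144,"z":-0.1,"rx":0,"ry":0,"rz":-0.18,"jaw":0.4},
    {"x":-0.14,"y":-0.184,"z":-0.1,"rx":0,"ry":0,"rz":-0.23,"jaw":0.4},
    {"x":-0.17,"y":-0.223,"z":-0.1,"rx":0,"ry":0,"rz":-0.28,"jaw":0.4},
    {"x":-0.2,"y":-0.263,"z":-0.1,"rx":0,"ry":0,"rz":-0.33,"jaw":0.4},
    {"x":-0.23,"y":-0.302,"z":-0.1,"rx":0,"ry":0,"rz":-0.38,"jaw":0.4},
    {"x":-0.246,"y":-0.323,"z":-0.1,"rx":0,"ry":0,"rz":-0.405,"jaw":0.4},
    {"x":-0.249,"y":-0.327,"z":-0.1,"rx":0,"ry":0,"rz":-0.4085,"jaw":0.4},
    {"x":-0.249,"y":-0.327,"z":-0.1,"rx":0,"ry":0,"rz":-0.4085,"jaw":0.4},
    {"x":-0.249,"y":-0.327,"z":-0.1,"rx":0,"ry":0,"rz":-0.4085,"jaw":0.4}
  ]
}}

```text
clock: 8.8
tcp_pos: [0.5926, -0.2538, 0.2001]
tcp_rot: [-0.001, 0.128, 0.992, -0.0]
contact_force: [0.5, 0.5, -1.2]
opening: 0.0598
finger_force: 0.0
```

Run:
```python
from h import *
i=env.camera_info('wrist'); im=save('wrist','w4.png'); s=save('side','s4.png')
uv=proj(i,[[.5922,-.2545,.024]])[0].astype(int); m=brown(im,uv); print(uv,m.sum())
b,e=fit(i,m,SHORT,(.5922,-.2545,-.26)); print(b.round(4),round(e,3))
m2=brown(s,(283,255)); print(m2.sum())
go([*b[:2],.005],b[2]+np.pi/2); go([.5922,-.2545,.005],-.26+np.pi/2)
im[m]=im[m]//2+np.array([0,120,0],np.uint8)
cv2.imwrite('pics/c4.png',np.hstack([cv2.resize(im,(400,300)),cv2.resize(s[70:160,180:300],(400,300),interpolation=cv2.INTER_CUBIC)])[...,::-1])
```

```text
[255 165] 182299
[ 0.5922 -0.2545 -0.26  ] 1.0
445
t 8.9 shift [ 1.000e-04 -4.000e-04  1.952e-01] rot [-0.0014 -0.0009  0.0035]
t 8.9 shift [ 1.000e-04 -4.000e-04  1.952e-01] rot [-0.0014 -0.0009  0.0035]
```

View pics/c4.png

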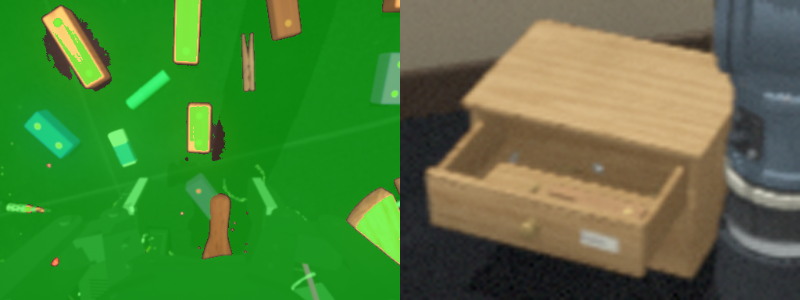

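The mask is inverted, but the left view shows the short bar at (256,164), square to the fingers and where predicted. The right view shows the chipped bar lying in the drawer's right half. I'll grasp the short bar now.

Request:
{"method": "servo_tool", "body": {
  "increments": [
    {"x":0,"y":0,"z":0.05,"rx":0,"ry":0,"rz":0.003,"jaw":0.4},
    {"x":0,"y":0,"z":0.1,"rx":0,"ry":0,"rz":0.003,"jaw":0.4},
    {"x":0,"y":0,"z":0.145,"rx":0,"ry":0,"rz":0.003,"jaw":0.4},
    {"x":0,"y":0,"z":0.18,"rx":0,"ry":0,"rz":0.003,"jaw":0.4},
    {"x":0,"y":0,"z":0.192,"rx":0,"ry":0,"rz":0.003,"jaw":0.4},
    {"x":0,"y":0,"z":0.193,"rx":0,"ry":0,"rz":0.003,"jaw":0.4},
    {"x":0,"y":0,"z":0.193,"rx":0,"ry":0,"rz":0.003,"jaw":0.0},
    {"x":0,"y":0,"z":0.193,"rx":0,"ry":0,"rz":0.003,"jaw":-0.7},
    {"x":0,"y":0,"z":0.193,"rx":0,"ry":0,"rz":0.003,"jaw":-0.7},
    {"x":0,"y":0,"z":0.193,"rx":0,"ry":0,"rz":0.003,"jaw":-0.7},
    {"x":0,"y":0,"z":0.193,"rx":0,"ry":0,"rz":0.003,"jaw":-0.7}
  ],
  "newtons": 40
}}

```text
clock: 10.28
tcp_pos: [0.5938, -0.2566, 0.0096]
tcp_rot: [0.002, 0.13, 0.991, -0.002]
contact_force: [0.8, 0.2, 5.1]
opening: 0.0289
finger_force: 40.7
```

Run:
```python
from h import *
go([*chest(-.133,.053),.205],CY)
```

```text
t 10.28 shift [ 0.1962  0.4392 -0.1973] rot [-0.0019  0.0041  0.4051]
```

Request:
{"method": "servo_tool", "body": {
  "increments": [
    {"x":0,"y":0,"z":-0.02,"rx":0,"ry":0.004,"rz":0,"jaw":-0.7},
    {"x":0,"y":0,"z":-0.06,"rx":0,"ry":0.004,"rz":0,"jaw":-0.7},
    {"x":0,"y":0,"z":-0.11,"rx":0,"ry":0.004,"rz":0,"jaw":-0.7},
    {"x":0,"y":0,"z":-0.16,"rx":0,"ry":0.004,"rz":0,"jaw":-0.7},
    {"x":0.007,"y":0.015,"z":-0.19,"rx":0,"ry":0.004,"rz":0.02,"jaw":-0.7},
    {"x":0.022,"y":0.05,"z":-0.197,"rx":0,"ry":0.004,"rz":0.06,"jaw":-0.7},
    {"x":0.042,"y":0.095,"z":-0.197,"rx":-0.001,"ry":0.004,"rz":0.1,"jaw":-0.7},
    {"x":0.065,"y":0.145,"z":-0.197,"rx":-0.001,"ry":0.004,"rz":0.15,"jaw":-0.7},
    {"x":0.087,"y":0.195,"z":-0.197,"rx":-0.001,"ry":0.004,"rz":0.2,"jaw":-0.7},
    {"x":0.109,"y":0.245,"z":-0.197,"rx":-0.001,"ry":0.004,"rz":0.25,"jaw":-0.7},
    {"x":0.132,"y":0.295,"z":-0.197,"rx":-0.001,"ry":0.004,"rz":0.3,"jaw":-0.7},
    {"x":0.154,"y":0.345,"z":-0.197,"rx":-0.001,"ry":0.004,"rz":0.34,"jaw":-0.7},
    {"x":0.176,"y":0.395,"z":-0.197,"rx":-0.002,"ry":0.004,"rz":0.38,"jaw":-0.7},
    {"x":0.192,"y":0.43,"z":-0.197,"rx":-0.002,"ry":0.004,"rz":0.405,"jaw":-0.7},
    {"x":0.196,"y":0.439,"z":-0.197,"rx":-0.002,"ry":0.004,"rz":0.405,"jaw":-0.7},
    {"x":0.196,"y":0.439,"z":-0.197,"rx":-0.002,"ry":0.004,"rz":0.405,"jaw":-0.7},
    {"x":0.196,"y":0.439,"z":-0.197,"rx":-0.002,"ry":0.004,"rz":0.405,"jaw":-0.7}
  ]
}}

```text
clock: 12.4
tcp_pos: [0.5166, 0.2182, 0.2033]
tcp_rot: [-0.002, 0.328, 0.945, 0.0]
contact_force: [0.2, 0.7, -0.8]
opening: 0.0287
finger_force: 39.9
```

Run:
```python
from h import *
a=save('wrist','w5.png'); b=save('side','s5.png'); 
cv2.imwrite('pics/c5.png',np.hstack([cv2.resize(a,(400,300)),cv2.resize(b[70:160,180:300],(400,300),interpolation=cv2.INTER_CUBIC)])[...,::-1])
go([*chest(-.133,.053),.100],CY)
```

```text
t 12.5 shift [-0.0003  0.0012  0.1034] rot [-0.0011 -0.0045 -0.0018]
```

View pics/c5.png

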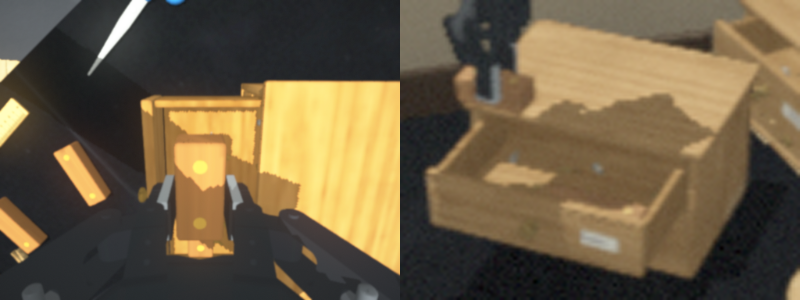

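The short bar is held over the drawer's left half, with the drawer's end wall at (200,100) well clear. I'll lower and release it.

Request:
{"method": "servo_tool", "body": {
  "increments": [
    {"x":0,"y":0,"z":0.03,"rx":0,"ry":-0.004,"rz":0,"jaw":-0.7},
    {"x":0,"y":0,"z":0.06,"rx":0,"ry":-0.004,"rz":0,"jaw":-0.7},
    {"x":0,"y":0,"z":0.085,"rx":0,"ry":-0.004,"rz":0,"jaw":-0.7},
    {"x":0,"y":0,"z":0.1,"rx":0,"ry":-0.004,"rz":0,"jaw":-0.7},
    {"x":0,"y":0,"z":0.103,"rx":0,"ry":-0.004,"rz":0,"jaw":-0.7},
    {"x":0,"y":0,"z":0.103,"rx":0,"ry":-0.004,"rz":0,"jaw":-0.7}
  ]
}}

```text
clock: 13.25
tcp_pos: [0.5165, 0.2195, 0.1012]
tcp_rot: [0.0, 0.327, 0.945, 0.0]
contact_force: [-0.0, 0.8, -0.3]
opening: 0.029
finger_force: 39.9
```

Request:
{"method": "servo_tool", "body": {
  "increments": [
    {"x":0,"y":0,"z":0,"rx":0,"ry":0,"rz":0,"jaw":-0.15},
    {"x":0,"y":0,"z":0,"rx":0,"ry":0,"rz":0,"jaw":-0.15},
    {"x":0,"y":0,"z":0,"rx":0,"ry":0,"rz":0,"jaw":-0.15},
    {"x":0,"y":0,"z":-0.02,"rx":0,"ry":0,"rz":0,"jaw":-0.15},
    {"x":0,"y":0,"z":-0.06,"rx":0,"ry":0,"rz":0,"jaw":-0.15},
    {"x":0,"y":0,"z":-0.1,"rx":0,"ry":0,"rz":0,"jaw":-0.15},
    {"x":0,"y":0,"z":-0.1,"rx":0,"ry":0,"rz":0,"jaw":-0.3}
  ]
}}

```text
clock: 14.12
tcp_pos: [0.5185, 0.2204, 0.2054]
tcp_rot: [0.003, 0.327, 0.945, 0.002]
contact_force: [-0.3, 0.1, 0.2]
opening: 0.03
finger_force: 0.0
```

Run:
```python
from h import *
go([*chest(-.250,0),.205],CY+np.pi/2)
```

```text
t 14.12 shift [-5.290e-02 -1.189e-01 -1.000e-04] rot [ 0.0016  0.0087 -1.5704]
```

Request:
{"method": "servo_tool", "body": {
  "increments": [
    {"x":-0.006,"y":-0.015,"z":0,"rx":0,"ry":0.004,"rz":-0.12,"jaw":-0.5},
    {"x":-0.013,"y":-0.03,"z":0,"rx":0,"ry":0.004,"rz":-0.28,"jaw":-0.8},
    {"x":-0.02,"y":-0.045,"z":0,"rx":0,"ry":0.004,"rz":-0.45,"jaw":-1},
    {"x":-0.027,"y":-0.06,"z":0,"rx":0,"ry":0.004,"rz":-0.62,"jaw":-1},
    {"x":-0.033,"y":-0.075,"z":0,"rx":0,"ry":0.004,"rz":-0.79,"jaw":-1},
    {"x":-0.04,"y":-0.09,"z":0,"rx":0,"ry":0.004,"rz":-0.96,"jaw":-1},
    {"x":-0.045,"y":-0.1,"z":0,"rx":0,"ry":0.004,"rz":-1.13,"jaw":-1},
    {"x":-0.05,"y":-0.11,"z":0,"rx":0,"ry":0.006,"rz":-1.3,"jaw":-1},
    {"x":-0.053,"y":-0.117,"z":0,"rx":0.001,"ry":0.008,"rz":-1.46,"jaw":-1},
    {"x":-0.053,"y":-0.119,"z":0,"rx":0.001,"ry":0.008,"rz":-1.57,"jaw":-1},
    {"x":-0.053,"y":-0.119,"z":0,"rx":0.001,"ry":0.008,"rz":-1.57,"jaw":-1},
    {"x":-0.053,"y":-0.119,"z":0,"rx":0.001,"ry":0.008,"rz":-1.57,"jaw":-1}
  ]
}}

```text
clock: 15.62
tcp_pos: [0.4839, 0.0934, 0.1999]
tcp_rot: [-0.004, -0.436, 0.9, 0.001]
contact_force: [0.4, 0.3, 0.4]
opening: -0.0
finger_force: 0.0
```

Run:
```python
from h import *
b=save('side','s6.png'); a=save('wrist','w6.png')
cv2.imwrite('pics/c6.png',np.hstack([cv2.resize(b[70:160,180:300],(480,360),interpolation=cv2.INTER_CUBIC),cv2.resize(a,(320,360))])[...,::-1])
go([*chest(-.250,0),.098],CY+np.pi/2)
```

```text
t 15.72 shift [-0.0029 -0.0021  0.1021] rot [ 0.0056 -0.0068 -0.0013]
```

View pics/c6.png

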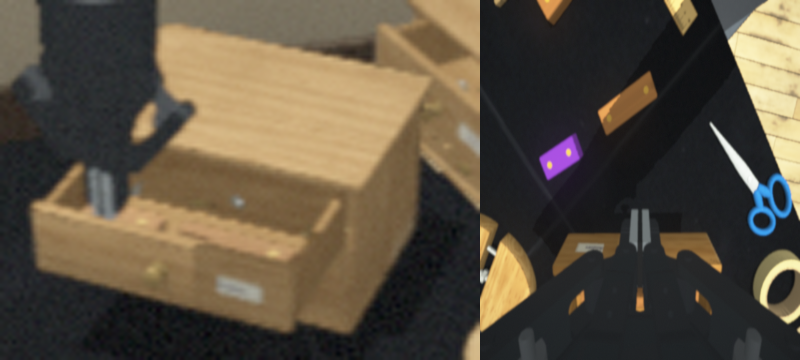

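Both bars are lying in the drawer: the short one's pin is at about (142,218) and the chipped one's at about (272,250). The shut fingers are in front of the knob at (155,272). I'll lower them and push.

Request:
{"method": "servo_tool", "body": {
  "increments": [
    {"x":-0.003,"y":-0.002,"z":0.04,"rx":0.005,"ry":-0.006,"rz":0,"jaw":-1},
    {"x":-0.003,"y":-0.002,"z":0.08,"rx":0.005,"ry":-0.006,"rz":0,"jaw":-1},
    {"x":-0.003,"y":-0.002,"z":0.1,"rx":0.005,"ry":-0.006,"rz":0,"jaw":-1},
    {"x":-0.003,"y":-0.002,"z":0.102,"rx":0.005,"ry":-0.006,"rz":0,"jaw":-1},
    {"x":-0.015,"y":-0.002,"z":0.102,"rx":0.005,"ry":-0.006,"rz":0,"jaw":-1},
    {"x":-0.03,"y":-0.002,"z":0.102,"rx":0.005,"ry":-0.006,"rz":0,"jaw":-1},
    {"x":-0.037,"y":-0.002,"z":0.102,"rx":0.005,"ry":-0.006,"rz":0,"jaw":-1},
    {"x":-0.044,"y":-0.002,"z":0.102,"rx":0.005,"ry":-0.006,"rz":0,"jaw":-1},
    {"x":-0.051,"y":-0.002,"z":0.102,"rx":0.005,"ry":-0.006,"rz":0,"jaw":-1},
    {"x":-0.058,"y":-0.002,"z":0.102,"rx":0.005,"ry":-0.006,"rz":0,"jaw":-1},
    {"x":-0.066,"y":-0.002,"z":0.102,"rx":0.005,"ry":-0.006,"rz":0,"jaw":-1},
    {"x":-0.074,"y":-0.002,"z":0.102,"rx":0.005,"ry":-0.006,"rz":0,"jaw":-1},
    {"x":-0.082,"y":-0.002,"z":0.102,"rx":0.005,"ry":-0.006,"rz":0,"jaw":-1},
    {"x":-0.09,"y":-0.002,"z":0.102,"rx":0.005,"ry":-0.006,"rz":0,"jaw":-1}
  ]
}}

```text
clock: 17.48
tcp_pos: [0.5408, 0.1631, 0.0978]
tcp_rot: [-0.0, -0.437, 0.9, -0.0]
contact_force: [-0.7, 0.7, 0.3]
opening: -0.0003
finger_force: 0.2
```

```bash
cat >> h.py <<'E'
def inchest():
    d=env.observe()['tcp_pos'][:2]-CH; c,s=np.cos(CY),np.sin(CY); print('tcp in chest',d@[c,s],d@[-s,c])
E
python3 -c "
from h import *
inchest(); go([*chest(-.103,0),.098],CY+np.pi/2)"
```

```text
tcp in chest -0.16238918557720425 -0.0001541604437739197
t 17.48 shift [-0.0594  0.0002 -0.0003] rot [ 0.0003 -0.0006 -0.0005]
```

Request:
{"method": "servo_tool", "body": {
  "increments": [
    {"x":-0.008,"y":0,"z":0,"rx":0,"ry":0,"rz":0,"jaw":-1},
    {"x":-0.016,"y":0,"z":0,"rx":0,"ry":0,"rz":0,"jaw":-1},
    {"x":-0.024,"y":0,"z":0,"rx":0,"ry":0,"rz":0,"jaw":-1},
    {"x":-0.032,"y":0,"z":0,"rx":0,"ry":0,"rz":0,"jaw":-1},
    {"x":-0.04,"y":0,"z":0,"rx":0,"ry":0,"rz":0,"jaw":-1},
    {"x":-0.046,"y":0,"z":0,"rx":0,"ry":0,"rz":0,"jaw":-1},
    {"x":-0.051,"y":0,"z":0,"rx":0,"ry":0,"rz":0,"jaw":-1},
    {"x":-0.055,"y":0,"z":0,"rx":0,"ry":0,"rz":0,"jaw":-1},
    {"x":-0.058,"y":0,"z":0,"rx":0,"ry":0,"rz":0,"jaw":-1},
    {"x":-0.058,"y":0,"z":0,"rx":0,"ry":0,"rz":0,"jaw":-1}
  ]
}}

```text
clock: 18.73
tcp_pos: [0.5766, 0.2083, 0.0978]
tcp_rot: [-0.0, -0.437, 0.9, -0.0]
contact_force: [0.5, 0.2, -0.2]
opening: 0.0001
finger_force: 0.0
```

```bash
python3 -c "
from h import *
inchest()"
```

```text
tcp in chest -0.10468640886053461 -0.00029727391675982753
```

Request:
{"method": "servo_tool", "body": {
  "increments": [
    {"x":-0.002,"y":0,"z":0,"rx":0,"ry":0,"rz":0,"jaw":-1},
    {"x":-0.004,"y":0,"z":0,"rx":0,"ry":0,"rz":0,"jaw":-1},
    {"x":-0.005,"y":0,"z":0,"rx":0,"ry":0,"rz":0,"jaw":-1},
    {"x":-0.005,"y":0,"z":0,"rx":0,"ry":0,"rz":0,"jaw":-1}
  ]
}}

```text
clock: 19.23
tcp_pos: [0.5773, 0.2092, 0.0979]
tcp_rot: [-0.004, -0.436, 0.9, -0.002]
contact_force: [-5.7, -6.1, 5.0]
opening: -0.0002
finger_force: 4.6
```

Request:
{"method": "servo_tool", "body": {
  "increments": [
    {"x":-0.003,"y":0,"z":0,"rx":0,"ry":0,"rz":0,"jaw":-1},
    {"x":-0.003,"y":0,"z":0,"rx":0,"ry":0,"rz":0,"jaw":-1}
  ]
}}

```text
clock: 19.48
tcp_pos: [0.5773, 0.2092, 0.0979]
tcp_rot: [-0.007, -0.436, 0.9, -0.003]
contact_force: [-10.7, -11.8, 8.2]
opening: -0.0003
finger_force: 8.0
```

```bash
python3 -c "
from h import *
inchest()"
```

```text
tcp in chest -0.10356772895379704 -0.0002514774723024137
```

A firm stop, at the expected shut position. I'll back straight away and check.

Request:
{"method": "servo_tool", "body": {
  "increments": [
    {"x":0.01,"y":0,"z":0,"rx":0,"ry":0,"rz":0,"jaw":-1},
    {"x":0.03,"y":0,"z":0,"rx":0,"ry":0,"rz":0,"jaw":-1},
    {"x":0.07,"y":0,"z":0,"rx":0,"ry":0,"rz":0,"jaw":-1},
    {"x":0.11,"y":0,"z":-0.02,"rx":0,"ry":0,"rz":0,"jaw":-1},
    {"x":0.15,"y":0,"z":-0.06,"rx":0,"ry":0,"rz":0,"jaw":-1},
    {"x":0.19,"y":0,"z":-0.1,"rx":0,"ry":0,"rz":0,"jaw":-1},
    {"x":0.22,"y":0,"z":-0.13,"rx":0,"ry":0,"rz":0,"jaw":-1},
    {"x":0.22,"y":0,"z":-0.13,"rx":0,"ry":0,"rz":0,"jaw":-1},
    {"x":0.22,"y":0,"z":-0.13,"rx":0,"ry":0,"rz":0,"jaw":-1}
  ]
}}

```text
clock: 20.6
tcp_pos: [0.4457, 0.042, 0.2274]
tcp_rot: [0.0, -0.437, 0.9, 0.0]
contact_force: [0.0, -0.0, 0.3]
opening: 0.0002
finger_force: 0.0
```

Run:
```python
from h import *
i=env.camera_info('side'); s=save('side','s7.png'); s0=cv2.imread('pics/side0.png')[...,::-1]
# drawer travel from the label: match the patch of the drawer front (label) before/after along the slide direction
g0,g=[cv2.cvtColor(np.ascontiguousarray(a),cv2.COLOR_RGB2GRAY).astype(np.float32) for a in(s0,s)]
def patch(img,dx):
    Y,Z=np.meshgrid(np.arange(-.100,.010,.001),np.arange(.092,.132,.001))
    X=np.full(Y.size,-.181+dx); c,n=np.cos(CY),np.sin(CY)
    P=np.c_[CH[0]+c*X-n*Y.ravel(),CH[1]+n*X+c*Y.ravel(),Z.ravel()]
    m=proj(i,P).astype(np.float32).reshape(*Y.shape,2); return cv2.remap(img,m[...,0],m[...,1],cv2.INTER_LINEAR)
ref=patch(g0,0); D=np.arange(.0,.125,.002)
sc=[cv2.matchTemplate(patch(g,d),ref,cv2.TM_CCOEFF_NORMED)[0,0] for d in D]
print('travel',D[np.argmax(sc)],max(sc).round(3),np.round(sc[-16:],2))
for n,p in [('a',(208,188)),('b',(218,226)),('c',(230,261)),('d',(242,311)),('eraser',(300,294))]:
    t=g0[p[1]-22:p[1]+23,p[0]-28:p[0]+29]; r=cv2.matchTemplate(g[p[1]-30:p[1]+31,p[0]-36:p[0]+37],t,cv2.TM_CCOEFF_NORMED); _,v,_,l=cv2.minMaxLoc(r); print(n,round(v,3),l[0]-8,l[1]-8)
print(env.observe()['tcp_pos'],env.observe()['contact_force'])
```

```text
travel 0.108 0.865 [0.35 0.44 0.53 0.61 0.69 0.77 0.83 0.87 0.86 0.8  0.71 0.6  0.48 0.38
 0.29 0.21]
a 0.928 0 1
b 0.996 0 0
c 0.997 0 0
d 0.998 0 0
eraser 0.996 0 0
[0.4453344  0.04224401 0.22659416] [ 0.4497944  -0.16473334 -0.95357028]
```

```bash
python3 -c "
from h import *
print(env.hand_in())"
```

```text
the job is handed in; nothing more can be done
None
```

The job is handed in at about 21 s of the 61 s: both faulty bars are in the upper drawer, the drawer is pushed to its stop (about 108 mm of travel measured), and the four sound bars and the eraser show no more than a pixel of shift; no verdict came back.

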